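# Gauge the grill grid's hinge bolt with a ratchet micrometer

## Task

Gauge how far the grill grid's hinge bolt is worn: take it from the drip tray, lay it flat across the micrometer's anvil in the two work rests with the worn middle of its shank under the spindle, and let go. Then turn the ratchet knob clockwise seen from above, letting your hand sink with it without pushing or pulling (the ratchet alone gives the 8 N on the bolt, and 15 N spoils the job), until the spindle has closed on the bolt and the knob slips about a quarter of a turn, no more than a third. Leave the bolt clamped like that, and leave the salt cellar, the nozzle cap and the tongs alone.

Things in the scene. Friction and masses are not known exactly. Their poses are not given: they have to be found in the camera images.
- stand: Green cast-iron stand holding a digital micrometer upright; never moves. Origin: on the table under the spindle axis. Base: x -45 to +90, y -50 to +50, 16 mm high. The grey C-frame opens to -x; its back is 28 to 46 mm behind the axis (+x), its arms 13 mm wide in y, the upper arm 86 to 110 mm above the table. The bolt is to lie along the stand's y axis
- anvil (a point): Centre of the anvil's flat upper face (8 mm across, 48 mm above the table), on the spindle axis; axes as the stand
- rest_left (a point): Left one of two dark steel work rests, 6 mm thick, at y +22 mm: the point where the bolt lies, level with the anvil face (its floor is 1.5 mm lower: the anvil carries the bolt). Behind it is an upright back stop, its face at x +4.6 mm, 10 mm higher than the anvil face; before it a rounded lip at x -5.2 mm, 1.5 mm higher. The 8 mm shank lies between them with about 1 mm of play
- rest_right (a point): The same on the right rest, at y -22 mm
- spindle: The steel spindle, a rod 8 mm across that closes on the bolt without turning; origin at the centre of its flat lower face, straight above the anvil; at the start 11 to 13.5 mm above the anvil face
- knob (a point): Centre of the top of the ratchet knob, on the spindle axis, 124 mm above the spindle's lower face: a dark knurled cylinder 14 mm across, 20 mm tall, with a white mark; under it a 4 mm neck and the aluminium thimble, 19 mm across, with a red mark. All sink together by 10 mm per turn of the thimble. A pull of about 8 N makes the ratchet slip too early; a push adds to the force on the bolt
- travel (a joint): Travel of the spindle in m, growing as it sinks: the opening over the anvil is 0.0135 minus this value. The screw holds itself when let go
- thimble (a joint): Angle of the thimble in rad, growing clockwise seen from above; spindle travel is 0.00159 m per rad. It turns with about 0.025 N m of friction
- ratchet (a joint): Angle of the knob against the thimble in rad, 0 at the start. It stays while the knob drives the thimble, either way round, and grows by the angle the knob slips clockwise, smoothly, at 0.036 N m. On a bolt properly clamped the spindle then presses with about 8 N
- bolt: Steel hinge bolt, 85 g, level in the drip tray, its axis 6.5 mm above the tray's floor: shank along its x axis, x -85 to +85 mm, 8 mm across, but worn thinner over the middle 24 mm (how thin is to be measured); hexagon head (13 mm across flats, 6.4 mm thick) at x -88 mm, equal nut at x +80 mm. Origin: on the axis, mid-shank, close to the centre of mass
- tray: Aluminium drip tray, fixed, 170 x 270 mm (x, y), walls 20 mm high and 3 mm thick, floor 3 mm thick; origin under its centre, on the table
- salt: Clear glass salt cellar with a steel top, 52 mm across, 56 mm tall, loose; origin in its underside
- cap: Grey plastic spray nozzle cap, 34 mm across, 36 mm tall, loose; origin in its underside
- tongs: Pair of bamboo-handled steel tongs, 310 mm long, 74 mm wide, 8 mm thick, lying flat and loose; origin under the middle, x along them
Not all that is in view belongs to the job. Of the things like the bolt, leave any that is brown; of the rest the smaller one is meant. There is more than one size of the stand; the job needs the larger.

How it is judged:
By the outcome, as a careful person would: the job done as asked, in the order asked, and still so for the second after the job is handed in, with the robot touching nothing.
It also fails if it takes over 72 s, if anything falls off the work surface, if the arm or the gripper's body presses on something with over 40 N, if the wrist force passes 120 N, or if a joint passes its speed limit or range.

## Robot

A 6-joint arm with a two-finger parallel gripper is mounted at the origin on the work surface. World frame = base frame: x ahead of the robot, y to its left, z up, the work surface at z = 0. Lengths are in mm, angles in rad, forces in N, time in s.
With the tool pointing down it reaches from about 350 to 925 mm from the base axis. Payload 6.4 kg.
Tool frame: the origin (TCP) lies at the centre of the arm's flange, where the gripper is bolted on; the fingertips stand 173 mm ahead of it and the grasp point (between the pads) lies 155 mm ahead of it (arm.tip_reach is the distance from the TCP to the fingertips, in mm); z points along the fingers, y is the line along which they close (so a half turn about z gives the same grasp; the last joint's range is limited). The gripper opens to 85 mm and grips with 20 to 120 N. Pads are 22 mm wide; open, the fingers measure 114 mm over their backs; the gripper's body (76 mm by 85 mm) begins 54 mm behind the grasp point. The pads swing forward as they close: fully open they stand 13 mm farther back than shut.
Start: joints at [-1.348, 0.245, 1.558, -0, 1.339, -0.174], TCP at [251.211, -599.507, 404.69] pointing down, gripper open.
Joint ranges: [-3.13, 3.13], [-1.02, 2.26], [0.13, 2.54], [-0.95, 4.09], [0.21, 2.88], [-2.74, 2.74]. Speed limits (rad/s): [2.57, 2.57, 3.14, 3.14, 3.14, 3.14].

## Interface

Orientations are given as a 3x3 rotation matrix whose columns are the frame's x, y, z axes.
In Python, from plant import arm gives the robot as it stands.
- The arm moves only by the tool jog_arm, never from a script. Its argument "steps" is a list of rows, each a list of 2 entries, a list of its own where there are three numbers: the shift along the tool's x, y, z in a scale on which 1.0 is 300 mm, then the turn about the tool's z in shares of 2 pi rad (1.0 is 2 pi rad). A call has exactly 8 rows; each row is the pose to reach, as a shift and turn from the pose commanded when the call began, along the tool's axes at that moment; what a row does not reach only later rows make up. A row lasts 1/12 s, in which the tool goes at most 41.7 mm and 7.16 degrees, less where a joint would pass 70% of its speed; a pose out of reach is approached as far as the arm can. A shift or turn number past 1, either way, is cut back to 1. A call with a gripper value outside its range is refused whole. "fingers" is the finger opening in mm, from 0 to 85.4, set as the call begins (left out, the last holds). The fingers move at their own pace and stop on an object; the grip force is fixed at half the most. Time passes only in rows, so rows that repeat a pose let the fingers close, or fill a call up. It gives the time, the measured TCP pose, the force, the opening and the grip force at its end, in the units of the state.
- arm.sense(): the state, without advancing time (a new reading comes with each control period).
- arm.grab_frame(name): name is "scene" or "top" or "wrist"; returns the picture (384x512x3 uint8, red, green, blue); there is no depth.
- arm.camera_info(name): a dict with "K" (3x3 intrinsics, pixels), "R" (3x3) and "t" (3): a world point X has camera coordinates R X + t. Camera axes: x right, y down, z forward; pixel columns grow to the right and rows downward; lengths in mm; the calibration is good to about 2 mm. The wrist camera is an equidistant fisheye: a pixel r from the principal point sees the ray r / f radians off the axis. A picture is of the moment at which its call begins: read the wrist's pose just before it. camera_info takes no time and is no camera call; for the wrist camera it gives the pose at the moment of the call.
- arm.sign_off(): hands the job in; it is judged then, once.
The state is a dict: "time": time; "joints": joint angles; "joint_velocities": joint speeds; "tau": joint torques, N m; "position": TCP position; "tcp_rot": TCP orientation; "ft_force": force on the tool from outside, world axes, zero at the start; "ft_torque": the same for the moment, N m; "width": finger opening in mm; "gripper_force": force on a finger pad.
Only numpy, scipy, OpenCV 4.12 (cv2) and the standard library are available. Lean on these libraries where they do the work, as an engineer would, in place of code of your own. Each camera call takes 0.05 s, during which the arm holds its last target. There are 200 camera calls.

## Working session

There is one attempt and no reset: what is moved stays moved. The work goes in short steps, Python scripts to look and compute and a tool call to move; the robot and the scene stay as the last step left them, time stands still between calls to the robot, and variables do not carry over. Pictures are saved under pics/ and viewed, at most 10 in all, crops included, and the job is handed in when it is done.

Besides the shell and the picture viewer there is one more tool, called by a JSON object that holds its "method" and its "body", one argument or row to a line. jog_arm: Moves the arm, as the interface text tells. Its arguments: {"type":"object","properties":{"steps":{"type":"array","items":{"type":"array"}},"fingers":{"type":"number"}},"required":["steps"]}

```bash
ls; mkdir -p pics
python3 - <<'E'
from plant import arm
import cv2,numpy as np
a=arm.grab_frame("scene");b=arm.grab_frame("top");w=arm.grab_frame("wrist")
for n,i in(("scene",a),("top",b),("wrist",w)):
    cv2.imwrite(f"pics/{n}0.png",i[:,:,::-1])
    c=arm.camera_info(n);print(n,np.round(c["K"],1).tolist(),np.round(c["R"],3).tolist(),np.round(c["t"],1).tolist())
print(arm.sense()); print(arm.tip_reach)
E
```

```text
pics
scene [[471.8, 0.0, 255.4], [0.0, 471.8, 191.2], [0.0, 0.0, 1.0]] [[-0.18, 0.984, -0.012], [0.737, 0.127, -0.664], [-0.652, -0.129, -0.747]] [70.1, -304.0, 1674.0]
top [[354.2, 0.0, 255.6], [0.0, 354.2, 191.2], [0.0, 0.0, 1.0]] [[0.017, -1.0, -0.006], [-0.995, -0.016, -0.101], [0.101, 0.007, -0.995]] [41.5, 512.8, 1134.1]
wrist [[297.3, 0.0, 256.3], [0.0, 297.3, 196.1], [0.0, 0.0, 1.0]] [[0.386, -0.923, -0.0], [-0.877, -0.367, 0.31], [-0.286, -0.119, -0.951]] [-650.2, -39.2, 380.7]
{'time': 0.15, 'joints': array([-1.34811577e+00,  2.45695667e-01,  1.55874899e+00, -3.03761302e-05,
        1.33869148e+00, -1.74078051e-01]), 'joint_velocities': array([ 0.00022768, -0.00264653, -0.00553932, -0.0001064 ,  0.00019448,
       -0.00075719]), 'tau': array([-1.11228271e-04, -4.29987001e+01, -3.26551008e+01, -1.55962703e-04,
        3.50723036e-03,  4.07869237e-06]), 'position': array([ 251.15839185, -599.33233945,  403.79831371]), 'tcp_rot': array([[ 9.22315746e-01,  3.86436964e-01, -3.69700852e-04],
       [ 3.86437068e-01, -9.22314559e-01,  1.49883994e-03],
       [ 2.38226678e-04, -1.52526979e-03, -9.99998808e-01]]), 'ft_force': array([ 0.47903314, -0.71259875,  0.48600781]), 'ft_torque': array([ 0.04904722, -0.0262069 , -0.01266135]), 'gripper_force': 0.0, 'width': 85.39377798952474}
173.4
```

Run:
```python
import cv2
for n in("top","scene"):
    i=cv2.imread(f"pics/{n}0.png"); cv2.imwrite(f"pics/{n}0b.png",cv2.resize(i,(800,600),interpolation=cv2.INTER_CUBIC))
```

```text
(no output)
```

View pics/top0b.png

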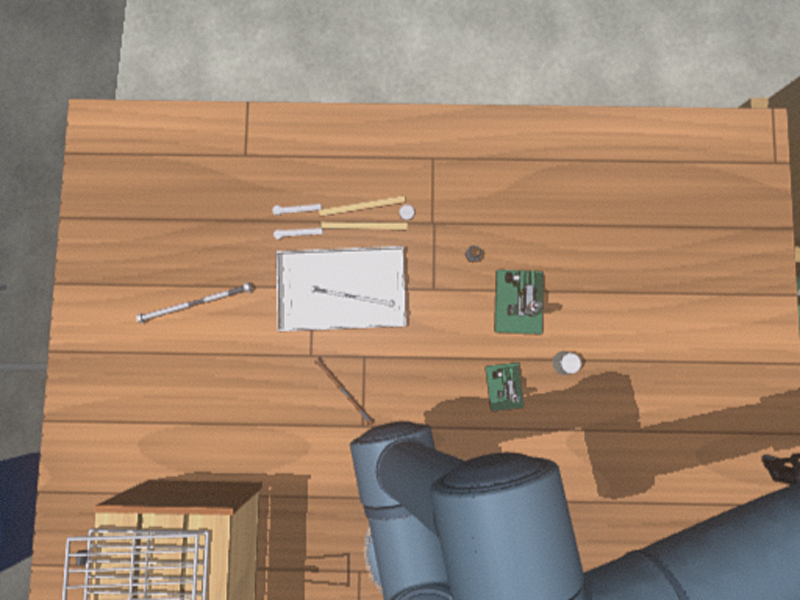

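View pics/scene0b.png

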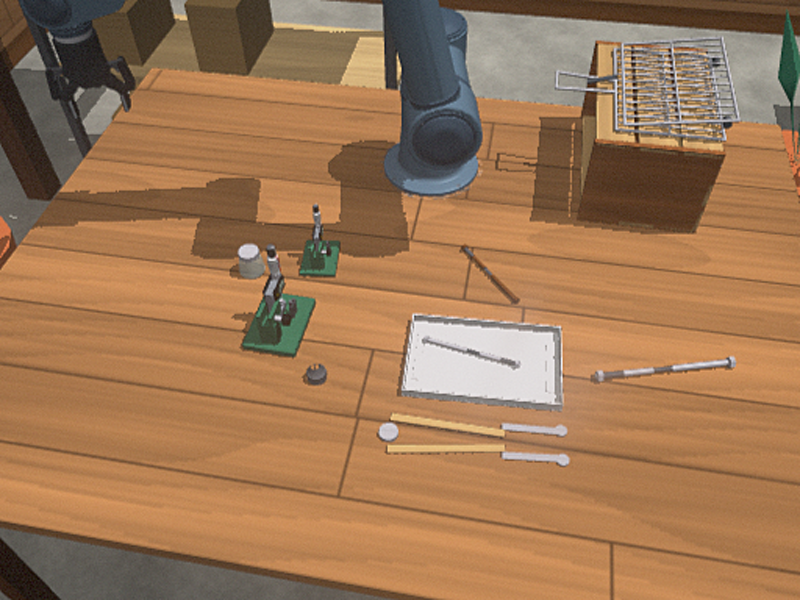

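The top view (800x600 scale) shows the tray at (277-408, 247-330) with the bolt in it from about (313,289) to (393,303). The larger green stand is at (495-545, 270-334), the cap at (475,253), the salt at (570,363) and the tongs at about (340,217). The scene view agrees with this. Next I'll get rough positions by casting rays.

```bash
cat > h.py <<'E'
import cv2,numpy as np
from plant import arm
def grab(n):
    c=arm.camera_info(n); i=arm.grab_frame(n); return i[:,:,::-1].copy(),{k:np.array(c[k],float) for k in("K","R","t")}
def ray(c,uv,fish=False):
    K=c["K"]; x=(uv[0]-K[0,2])/K[0,0]; y=(uv[1]-K[1,2])/K[1,1]
    if fish:
        r=np.hypot(x,y); d=np.array([x/r*np.sin(r),y/r*np.sin(r),np.cos(r)]) if r>1e-9 else np.array([0,0,1.])
    else: d=np.array([x,y,1.])
    d=c["R"].T@d; return -c["R"].T@c["t"],d/np.linalg.norm(d)
def onz(c,uv,z,fish=False):
    o,d=ray(c,uv,fish); return o+d*(z-o[2])/d[2]
def cross(rays):
    A=np.zeros((3,3));b=np.zeros(3)
    for o,d in rays: P=np.eye(3)-np.outer(d,d);A+=P;b+=P@o
    X=np.linalg.solve(A,b); return X,[float(np.linalg.norm((np.eye(3)-np.outer(d,d))@(X-o))) for o,d in rays]
def proj(c,X,fish=False):
    p=c["R"]@np.asarray(X,float)+c["t"]; 
    if not fish: q=c["K"]@p; return q[:2]/q[2]
    r=np.hypot(p[0],p[1]); th=np.arctan2(r,p[2]); return np.array([c["K"][0,2]+c["K"][0,0]*th*p[0]/r,c["K"][1,2]+c["K"][1,1]*th*p[1]/r])
def green(i):
    h=cv2.cvtColor(i,cv2.COLOR_BGR2HSV); return cv2.inRange(h,(45,60,30),(90,255,255))
E
python3 - <<'E'
from h import *
c={n:{k:np.array(v,float) for k,v in arm.camera_info(n).items() if k in"KRt"} for n in("top","scene")}
s=.64
for n,zs in(("bolt a",(313,289)),("bolt b",(393,303)),):
    print(n,np.round(onz(c["top"],np.array(zs)*s,9.5),0))
i=cv2.imread("pics/top0.png"); m=green(i)
for k in cv2.findContours(m,0,2)[0]:
    if cv2.contourArea(k)>200:
        r=cv2.minAreaRect(k); print([np.round(onz(c["top"],p,16)[:2]).tolist() for p in cv2.boxPoints(r)])
a=(423,341);b=(518,364)
for p in(a,b): print("scene bolt",np.round(onz(c["scene"],np.array(p)*s,9.5)))
print("knob two views",cross([ray(c["top"],np.array((535,305))*s),ray(c["scene"],np.array((272,250))*s)]))
for n,p in (("cap",(475,253)),("salt",(570,363))): print(n,onz(c["top"],np.array(p)*s,36))
E
```

```text
bolt a [532. 234.  10.]
bolt b [504.  63.  10.]
[[577.0, -153.0], [579.0, -249.0], [449.0, -248.0], [448.0, -153.0]]
scene bolt [513.  67.  10.]
scene bolt [535. 238.  10.]
knob two views (array([ 489.70834819, -198.95196415,  172.18755058]), [0.20284101186246045, 0.20284101186249417])
cap [ 609.83257316 -107.08504005   36.        ]
salt [ 384.2195338  -302.37696944   36.        ]
```

The stand's x axis lies along world +x, with its axis near (490,-200). The bolt's centre is near (520,149). I'll move so the wrist camera sees the stand.

The rows are not in the units I measure in: shifts go in shares of 300 mm and turns go in shares of 2 pi rad. I convert before sending: 235 mm / 300 = 0.7833, 120 mm / 300 = 0.4, -0.8 rad / 6.2832 = -0.1273.

{"method": "jog_arm", "body": {
  "steps": [
    [[0.0667,-0.05,0],-0.0159],
    [[0.1667,-0.1333,0],-0.0318],
    [[0.2833,-0.2233,0],-0.0477],
    [[0.4,-0.3167,0],-0.0637],
    [[0.5167,-0.4067,0],-0.0796],
    [[0.6333,-0.5,0],-0.0955],
    [[0.7333,-0.5767,0],-0.1114],
    [[0.7833,-0.6167,0],-0.1273]
  ]
}}

```text
time: 0.82
position: [397.5, -335.0, 404.4]
tcp_rot: [[0.359, 0.933, 0.0], [0.933, -0.359, 0.001], [0.001, -0.0, -1.0]]
ft_force: [0.1, -1.0, -0.1]
width: 85.2
gripper_force: 0.0
```

Run:
```python
from h import *
import pickle
w,c=grab("wrist");pickle.dump((w,c),open("w1.pkl","wb"))
cv2.imwrite("pics/w1.png",cv2.resize(w,(800,600),interpolation=cv2.INTER_CUBIC));print(arm.sense()["position"],arm.sense()["tcp_rot"][:,0])
print("origin proj",proj(c,(492,-200,48),True)*1.5625)
```

```text
[ 398.70849302 -332.62284874  404.22320779] [0.35289265 0.93565815 0.00325546]
origin proj [456.62857705  49.17501869]
```

View pics/w1.png

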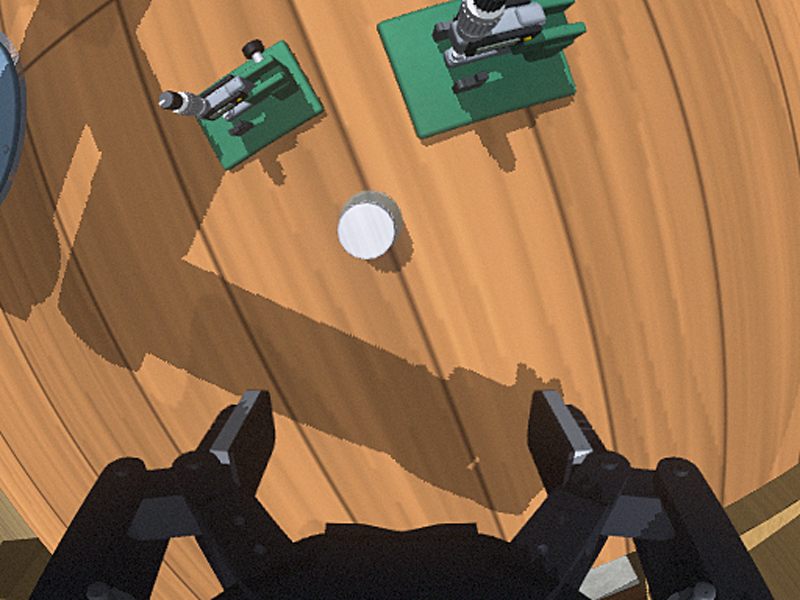

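The wrist view shows the large stand at the top (380-575, 0-135), with the knob cut off at the edge. The salt is at (367,230) and the small stand at (260,105). I need to be closer.

Scaled: 77 mm / 300 = 0.2567, 65 mm / 300 = 0.2167, -0.2 rad / 6.2832 = -0.0318.

{"method": "jog_arm", "body": {
  "steps": [
    [[0.05,-0.0067,0],-0.008],
    [[0.1333,-0.0133,0],-0.0159],
    [[0.2167,-0.02,0],-0.0239],
    [[0.2567,-0.0267,0],-0.0318],
    [[0.2567,-0.0267,0],-0.0318],
    [[0.2567,-0.0267,0],-0.0318],
    [[0.2567,-0.0267,0],-0.0318],
    [[0.2567,-0.0267,0],-0.0318]
  ]
}}

```text
time: 1.53
position: [416.9, -264.3, 404.7]
tcp_rot: [[0.175, 0.985, -0.0], [0.985, -0.175, -0.0], [-0.0, -0.0, -1.0]]
ft_force: [-0.6, 0.4, 0.2]
width: 85.3
gripper_force: 0.0
```

Run:
```python
from h import *
import pickle
w,c=grab("wrist");pickle.dump((w,c),open("w2.pkl","wb"))
print(arm.sense()["position"],arm.sense()["tcp_rot"][:,0])
print("origin proj",proj(c,(492,-200,48),True),proj(c,(492,-200,184),True))
cr=w[0:225,180:480]; cv2.imwrite("pics/w2.png",cv2.resize(cr,(800,600),interpolation=cv2.INTER_CUBIC))
```

```text
[ 416.92188497 -264.3032422   404.67760624] [ 1.74844036e-01  9.84596136e-01 -1.14155481e-04]
origin proj [312.63024125 105.79138457] [350.80793161 109.65047032]
```

View pics/w2.png

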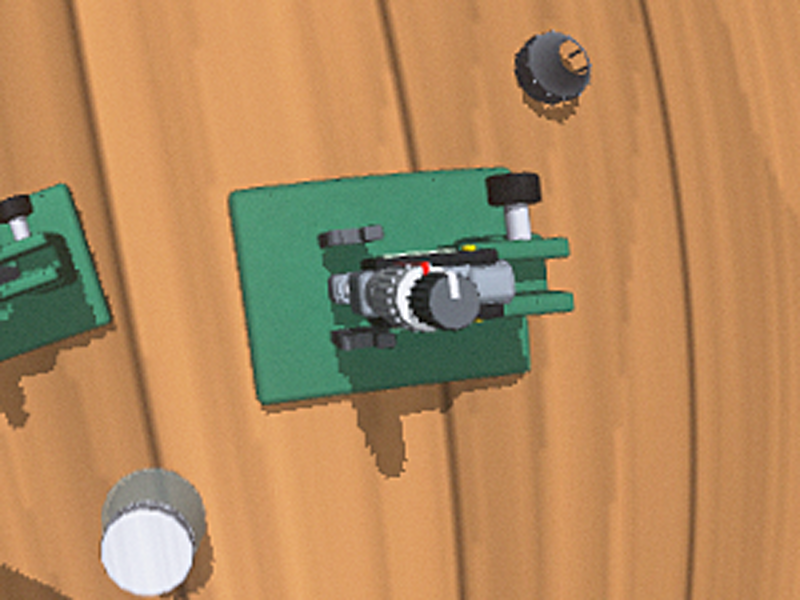

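The crop shows the stand clearly. The knob's top is centred near crop (452,298), the red thimble mark is at (426,267), and the rests are at (350,237) and (365,339). The cap is at (553,67), the salt at (148,550), and the stand's black thumbscrew at (514,188). Now I'll fit the stand's pose.

Run:
```python
from h import *
import pickle
w,c=pickle.load(open("w2.pkl","rb"))
f=lambda u,v:(180+u/2.6667,v/2.6667)
P=lambda u,v,z:onz(c,f(u,v),z,True)
# base edges
m=green(w); m[:, :265]=0; m[160:]=0
k=max(cv2.findContours(m,0,cv2.CHAIN_APPROX_NONE)[0],key=cv2.contourArea)[:,0]
W=np.array([onz(c,p,16,True)[:2] for p in k])
def fit(sel,name):
    vx,vy,x,y=cv2.fitLine(W[sel].astype(np.float32),cv2.DIST_HUBER,0,.01,.01).ravel(); print(name,sel.sum(),"dir",round(float(np.degrees(np.arctan2(vy,vx))),2),"pt",round(float(x),1),round(float(y),1))
x,y=W.T
print("ext",W.min(0),W.max(0))
fit((x<np.percentile(x,1)+6)&(abs(y+200)<38),"left")
fit((y<-240)&(x>455)&(x<560),"bottom"); fit((y>-160)&(x>455)&(x<540),"top")
T={n:{q:np.array(v,float) for q,v in arm.camera_info(n).items() if q in"KRt"} for n in("top","scene")}
r=[ray(c,f(452,298),True)]
print("knob 2 views w2+top",cross(r+[ray(T["top"],(535*.64,305*.64))]),"w2+scene",cross(r+[ray(T["scene"],(272*.64,248*.64))]))
for z in (183,185): print("knob@",z,P(452,298,z))
# rest: expect back-stop tops z=58 at x+4.6.., lip
for n,u in(("Lrest",[(320,240),(384,233)]),("Rrest",[(333,341),(396,339)])):
    for q in u: print(n,np.round(P(*q,50),1),np.round(P(*q,58),1))
print("thumb",P(514,188,50),P(514,188,90))
```

```text
ext [ 445.85388927 -253.2918762 ] [ 605.30916017 -151.95306068]
left 62 dir 88.11 pt 447.6 -198.8
bottom 81 dir -1.61 pt 506.9 -250.9
top 69 dir -1.7 pt 496.7 -153.6
knob 2 views w2+top (array([ 490.59062643, -199.5493401 ,  179.62633007]), [2.579651137558573, 2.5796511375586433]) w2+scene (array([ 491.76971503, -199.50566948,  178.91163041]), [2.2535111055412065, 2.2535111055413486])
knob@ 183 [ 491.21296305 -201.35112906  183.        ]
knob@ 185 [ 490.59022597 -201.19261253  185.        ]
Lrest [ 480.6 -180.8   50. ] [ 479.4 -180.9   58. ]
Lrest [ 507.4 -181.4   50. ] [ 505.6 -181.5   58. ]
Rrest [ 479.4 -222.8   50. ] [ 478.2 -221.9   58. ]
Rrest [ 506.  -225.9   50. ] [ 504.1 -224.9   58. ]
thumb [ 567.70039589 -167.98048755   50.        ] [ 550.92473318 -170.21965061   90.        ]
```

The stand's axis is at about (492,-202) with a yaw of about -0.03 rad, and the knob's height and the base size agree with the text. Now to the bolt, with two views at different places.

Scaled: 300 mm / 300 = 1, 180 mm / 300 = 0.6.

{"method": "jog_arm", "body": {
  "steps": [
    [[0.0667,0.0067,0],0],
    [[0.2,0.02,0],0],
    [[0.3333,0.0333,0],0],
    [[0.4667,0.0467,0],0],
    [[0.6,0.06,0],0],
    [[0.7333,0.0733,0],0],
    [[0.8667,0.0867,0],0],
    [[1,0.1,0],0]
  ]
}}

```text
time: 2.25
position: [499.0, 28.1, 404.9]
tcp_rot: [[0.175, 0.985, 0.001], [0.985, -0.175, -0.0], [-0.0, 0.001, -1.0]]
ft_force: [0.7, -0.5, -0.4]
width: 85.1
gripper_force: 0.0
```

Scaled: 15 mm / 300 = 0.05, 1 mm / 300 = 0.0033.

{"method": "jog_arm", "body": {
  "steps": [
    [[0.05,0.0033,0],0],
    [[0.05,0.0033,0],0],
    [[0.05,0.0033,0],0],
    [[0.05,0.0033,0],0],
    [[0.05,0.0033,0],0],
    [[0.05,0.0033,0],0],
    [[0.05,0.0033,0],0],
    [[0.05,0.0033,0],0]
  ]
}}

```text
time: 2.92
position: [502.2, 40.7, 404.7]
tcp_rot: [[0.174, 0.985, 0.0], [0.985, -0.174, -0.0], [-0.0, 0.0, -1.0]]
ft_force: [0.2, 0.1, 0.5]
width: 85.6
gripper_force: 0.0
```

Run:
```python
from h import *
import pickle
w,c=grab("wrist");pickle.dump((w,c),open("b1.pkl","wb"))
```

```text
(no output)
```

Scaled: 120 mm / 300 = 0.4, 90 mm / 300 = 0.3.

{"method": "jog_arm", "body": {
  "steps": [
    [[0.0333,0.0033,0.0667],0],
    [[0.1,0.01,0.1833],0],
    [[0.1667,0.02,0.3],0],
    [[0.2333,0.0267,0.4],0],
    [[0.2333,0.0267,0.4],0],
    [[0.2333,0.0267,0.4],0],
    [[0.2333,0.0267,0.4],0],
    [[0.2333,0.0267,0.4],0]
  ],
  "fingers": 45
}}

```text
time: 3.63
position: [523.1, 108.3, 287.0]
tcp_rot: [[0.174, 0.985, 0.004], [0.985, -0.174, -0.0], [0.001, 0.004, -1.0]]
ft_force: [-0.2, 0.1, -0.2]
width: 45.0
gripper_force: 0.0
```

Run:
```python
from h import *
import pickle
w,c=grab("wrist");pickle.dump((w,c),open("b2.pkl","wb"))
w1,c1=pickle.load(open("b1.pkl","rb"))
o=np.vstack([cv2.resize(x[:300],(512,300)) for x in(w1,w)])
cv2.imwrite("pics/b12.png",o);print(arm.sense()["position"],arm.sense()["tcp_rot"][:,0])
```

```text
[523.01991789 108.28736074 287.07315114] [1.74073502e-01 9.84732485e-01 5.90250752e-04]
```

View pics/b12.png

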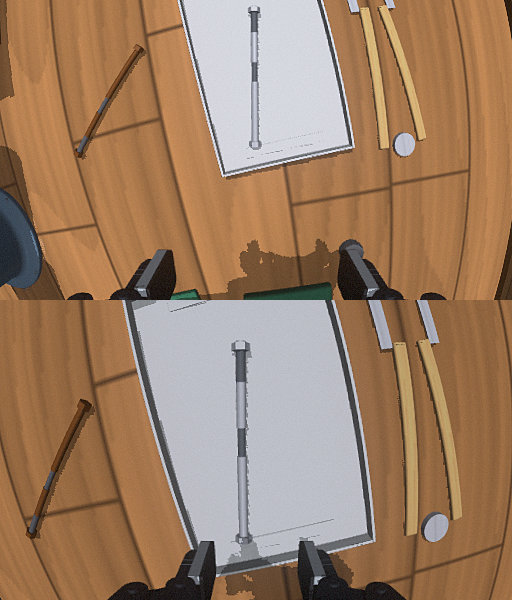

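In the upper view (b1) the bolt runs from (253,8) to (255,148), with the worn middle at about (254,72). In the lower view (b2, offset 300 rows) it runs from (240,42) to (243,242), with the worn middle near (241,142) and dark thread below the far nut. Next I'll triangulate it.

Run:
```python
from h import *
import pickle
R={}
for n,roi in(("b1",(235,50,272,95)),("b2",(222,110,260,175))):
    w,c=pickle.load(open(n+".pkl","rb")); g=cv2.cvtColor(w,6)
    u0,v0,u1,v1=roi; m=(g[v0:v1,u0:u1]<95).astype(np.uint8)
    N,l,s,ct=cv2.connectedComponentsWithStats(m); k=1+np.argmax(s[1:,4]); print(n,s[k],ct[k]+[u0,v0])
    R[n]=(c,ct[k]+[u0,v0])
print("worn",cross([ray(c,p,True) for c,p in R.values()]),[np.round(onz(c,p,9.5,True),1) for c,p in R.values()])
P={"far":((253,10),(240,44.5)),"near":((255.5,145),(243.5,240))}
for k,(p,q) in P.items():
    print(k,cross([ray(R["b1"][0],p,True),ray(R["b2"][0],q,True)]),np.round(onz(R["b2"][0],q,9.5,True),1))
```

```text
b1 [17 13  2 19 30] [252.4         71.83333333]
b2 [ 16  18   9  33 200] [241.46  142.825]
worn (array([520.01465387, 155.59511468,  12.47594423]), [1.0581031883950216, 1.0581031883951766]) [array([519. , 156.2,   9.5]), array([520.8, 154.9,   9.5])]
far (array([534.3252439 , 239.95438475,  -7.62701142]), [0.12331142498119163, 0.12331142498125723]) [534.4 236.5   9.5]
near (array([506.366342  ,  66.93035132,  10.88168147]), [0.5305944869340284, 0.5305944869339168]) [505.7  66.4   9.5]
```

The bolt's centre is near (520.5,154), its axis is at 80.4°, and the worn middle sits 83 mm from the nut and 90 mm from the head, as the text says. I'll grasp 61 mm towards the nut.

Scaled: 106 mm / 300 = 0.3533, 80 mm / 300 = 0.2667, -0.008 rad / 6.2832 = -0.0013.

{"method": "jog_arm", "body": {
  "steps": [
    [[0.0667,-0.0067,0],-0.0013],
    [[0.1667,-0.0167,0.05],-0.0013],
    [[0.2667,-0.0267,0.1333],-0.0013],
    [[0.3533,-0.0367,0.2],-0.0013],
    [[0.3533,-0.0367,0.2],-0.0013],
    [[0.3533,-0.0367,0.2],-0.0013],
    [[0.3533,-0.0367,0.2],-0.0013],
    [[0.3533,-0.0367,0.2],-0.0013]
  ],
  "fingers": 45
}}

```text
time: 4.35
position: [530.7, 214.4, 226.7]
tcp_rot: [[0.167, 0.986, 0.004], [0.986, -0.167, 0.0], [0.001, 0.003, -1.0]]
ft_force: [-0.5, 0.6, -0.2]
width: 44.7
gripper_force: 0.0
```

Run:
```python
from h import *
import pickle
w,c=grab("wrist");s=arm.sense();print(s["position"],s["tcp_rot"].round(4).tolist(),s["ft_force"])
for x in(0,20,50,60): 
    B=np.array([520.5,154,9.5])+x*np.array([.1662,.986,0]); print(x,proj(c,B,True).round(1))
cv2.imwrite("pics/g1.png",cv2.resize(w[100:384,100:420],(800,600*284*800//(320*600)//1)) if 0 else cv2.resize(w[60:360,56:456],(800,600)))
```

```text
[530.589497   214.32850373 226.54976426] [[0.1668, 0.986, 0.0032], [0.986, -0.1668, 0.0005], [0.001, 0.0031, -1.0]] [ 0.10094583  0.10121472 -0.32668355]
0 [254.4 293.9]
20 [254.3 272.6]
50 [254.1 236.5]
60 [254.  223.3]
```

View pics/g1.png

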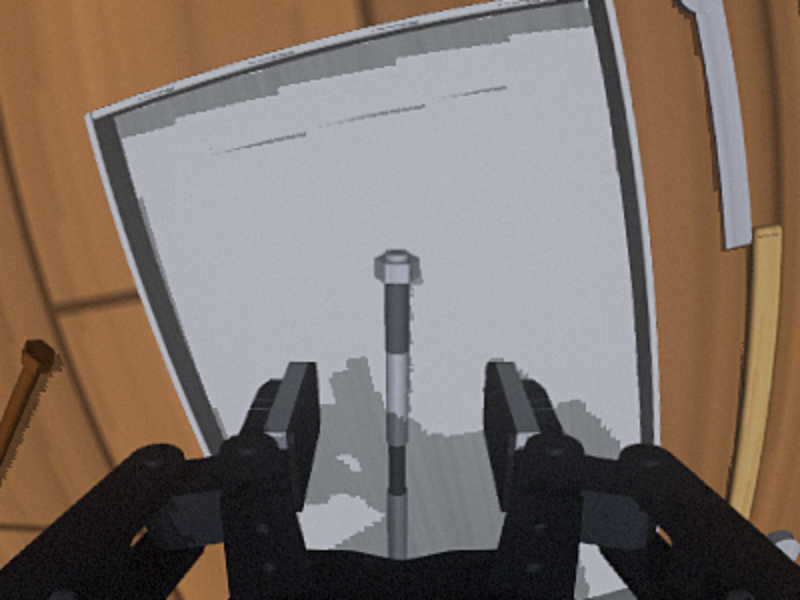

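The picture shows the bolt centred between the pads (column about 398), with the nut at (397,265) clear of them. I'll go down.

Scaled: 45 mm / 300 = 0.15, 40 mm / 300 = 0.1333.

{"method": "jog_arm", "body": {
  "steps": [
    [[0,0,0.04],0],
    [[0,0,0.1],0],
    [[0,0,0.1333],0],
    [[0,0,0.15],0],
    [[0,0,0.15],0],
    [[0,0,0.15],0],
    [[0,0,0.15],0],
    [[0,0,0.15],0]
  ]
}}

```text
time: 5.07
position: [530.2, 215.4, 180.5]
tcp_rot: [[0.165, 0.986, 0.002], [0.986, -0.165, 0.0], [0.001, 0.002, -1.0]]
ft_force: [0.9, -0.5, 0.5]
width: 44.6
gripper_force: 0.0
```

Scaled: 2 mm / 300 = 0.0067.

{"method": "jog_arm", "body": {
  "steps": [
    [[0,0,0.0067],0],
    [[0,0,0.0067],0],
    [[0,0,0.0067],0],
    [[0,0,0.0067],0],
    [[0,0,0.0067],0],
    [[0,0,0.0067],0],
    [[0,0,0.0067],0],
    [[0,0,0.0067],0]
  ],
  "fingers": 4
}}

```text
time: 5.73
position: [529.8, 215.3, 177.9]
tcp_rot: [[0.165, 0.986, -0.0], [0.986, -0.165, 0.0], [0.0, -0.0, -1.0]]
ft_force: [-2.0, -0.4, 4.3]
width: 4.8
gripper_force: 55.9
```

{"method": "jog_arm", "body": {
  "steps": [
    [[0,0,0],0],
    [[0,0,0],0],
    [[0,0,0],0],
    [[0,0,0],0],
    [[0,0,0],0],
    [[0,0,0],0],
    [[0,0,0],0],
    [[0,0,0],0]
  ]
}}

```text
time: 6.4
position: [529.8, 215.3, 177.9]
tcp_rot: [[0.165, 0.986, 0.0], [0.986, -0.165, 0.0], [0.0, 0.0, -1.0]]
ft_force: [-2.7, -0.5, 5.3]
width: 5.0
gripper_force: 56.1
```

Scaled: -60 mm / 300 = -0.2, -45 mm / 300 = -0.15.

{"method": "jog_arm", "body": {
  "steps": [
    [[0,0,-0.01],0],
    [[0,0,-0.0333],0],
    [[0,0,-0.0833],0],
    [[0,0,-0.15],0],
    [[0,0,-0.2],0],
    [[0,0,-0.2],0],
    [[0,0,-0.2],0],
    [[0,0,-0.2],0]
  ]
}}

```text
time: 7.07
position: [529.2, 215.2, 236.7]
tcp_rot: [[0.165, 0.986, -0.001], [0.986, -0.165, -0.0], [-0.0, -0.001, -1.0]]
ft_force: [-0.6, -0.0, -1.4]
width: 5.0
gripper_force: 55.5
```

Run:
```python
from h import *
w,c=grab("wrist");s=arm.sense();print(s["position"],s["ft_force"],s["ft_torque"],s["width"])
cv2.imwrite("pics/g2.png",cv2.resize(w[60:360,56:456],(800,600)))
```

```text
[529.09002161 215.11504507 236.29891485] [-0.01820277  0.66383693 -0.74891837] [ 0.04238329 -0.0113697   0.01541589] 5.437006798318372
```

View pics/g2.png

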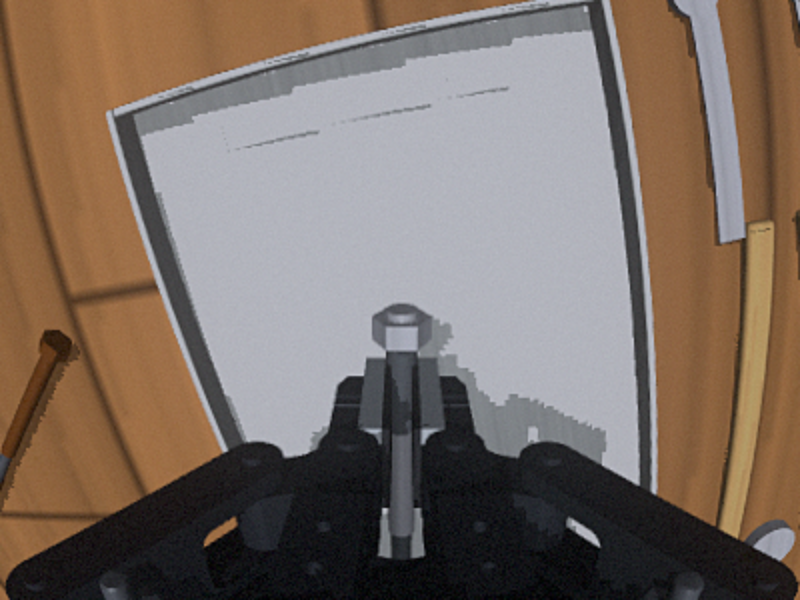

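The bolt is held, with the nut at (402,325) and the near edge of the worn part at about (400,535). I'll check its pitch in the tool frame.

Run:
```python
from h import *
s=arm.sense();R=s["tcp_rot"];p=s["position"]
c={k:np.array(v,float) for k,v in arm.camera_info("wrist").items() if k in"KRt"}
for n,uv in(("worn edge",(400,536)),("nut inner top edge",(402,350)),("nut outer top",(402,322)),("shank end top",(402,306)),("thread/shiny edge",(402,435))):
    uv=(uv[0]/2+56,uv[1]/2+60); o,d=ray(c,uv,True); o=R.T@(o-p); d=R.T@d
    print(n,[("z%.0f"%z,(o+d*(z-o[2])/d[2]).round(1)[:2].tolist()) for z in(160,164,168,172)])
```

```text
worn edge [('z160', [-44.2, 0.6]), ('z164', [-48.0, 0.6]), ('z168', [-51.8, 0.6]), ('z172', [-55.6, 0.5])]
nut inner top edge [('z160', [17.1, 1.1]), ('z164', [15.2, 1.1]), ('z168', [13.2, 1.1]), ('z172', [11.3, 1.2])]
nut outer top [('z160', [24.5, 1.1]), ('z164', [22.8, 1.1]), ('z168', [21.1, 1.1]), ('z172', [19.4, 1.2])]
shank end top [('z160', [28.5, 1.1]), ('z164', [27.0, 1.1]), ('z168', [25.4, 1.1]), ('z172', [23.8, 1.2])]
thread/shiny edge [('z160', [-7.6, 1.1]), ('z164', [-10.3, 1.1]), ('z168', [-13.0, 1.2]), ('z172', [-15.7, 1.2])]
```

The bolt is level within 1-2° and its middle is about 61 mm behind the grasp point. I'll carry it to the mouth side of the stand (stand x about -50).

Scaled: -167 mm / 300 = -0.5567, -150 mm / 300 = -0.5, -0.136 rad / 6.2832 = -0.0216.

{"method": "jog_arm", "body": {
  "steps": [
    [[-0.0333,-0.01,-0.0167],0],
    [[-0.1167,-0.0433,-0.0333],-0.0048],
    [[-0.2167,-0.08,-0.0333],-0.0095],
    [[-0.3167,-0.1167,-0.0333],-0.0143],
    [[-0.4167,-0.1533,-0.0333],-0.0191],
    [[-0.5,-0.1867,-0.0333],-0.0216],
    [[-0.5567,-0.2067,-0.0333],-0.0216],
    [[-0.5567,-0.2067,-0.0333],-0.0216]
  ]
}}

```text
time: 7.78
position: [438.9, 58.7, 246.6]
tcp_rot: [[0.033, 0.999, -0.003], [0.999, -0.033, -0.0], [-0.0, -0.003, -1.0]]
ft_force: [-1.4, -0.3, -1.9]
width: 5.2
gripper_force: 55.5
```

{"method": "jog_arm", "body": {
  "steps": [
    [[-0.05,0.0033,0],0],
    [[-0.15,0.0067,0],0],
    [[-0.2667,0.0133,0],0],
    [[-0.3833,0.02,0],0],
    [[-0.5,0.0267,0],0],
    [[-0.6,0.03,0],0],
    [[-0.6633,0.0333,0],0],
    [[-0.6633,0.0333,0],0]
  ]
}}

```text
time: 8.45
position: [445.2, -141.4, 248.0]
tcp_rot: [[0.034, 0.999, 0.001], [0.999, -0.034, -0.001], [-0.001, 0.001, -1.0]]
ft_force: [-0.5, 0.8, -0.6]
width: 4.8
gripper_force: 55.5
```

{"method": "jog_arm", "body": {
  "steps": [
    [[0,0,0],0],
    [[0,0,0],0],
    [[0,0,0],0],
    [[0,0,0],0],
    [[0,0,0],0],
    [[0,0,0],0],
    [[0,0,0],0],
    [[0,0,0],0]
  ]
}}

```text
time: 9.12
position: [445.0, -138.2, 247.7]
tcp_rot: [[0.03, 1.0, 0.0], [1.0, -0.03, -0.0], [-0.0, 0.0, -1.0]]
ft_force: [0.4, -0.1, -1.3]
width: 5.4
gripper_force: 55.5
```

Run:
```python
from h import *
s=arm.sense();print(s["position"],s["tcp_rot"].round(4).tolist(),s["ft_force"],s["ft_torque"],s["width"])
a,_=grab("scene"); cv2.imwrite("pics/s1.png",cv2.resize(a[130:250,120:280],(800,600),interpolation=cv2.INTER_CUBIC))
w,_=grab("wrist"); cv2.imwrite("pics/w3.png",w)
```

```text
[ 445.04411566 -138.17368332  247.71159969] [[0.0295, 0.9996, 0.0001], [0.9996, -0.0295, -0.0], [-0.0, 0.0001, -1.0]] [ 0.35999619 -0.14752761 -1.30311533] [ 0.05894414 -0.0028683   0.05715626] 5.410854469301057
```

View pics/s1.png

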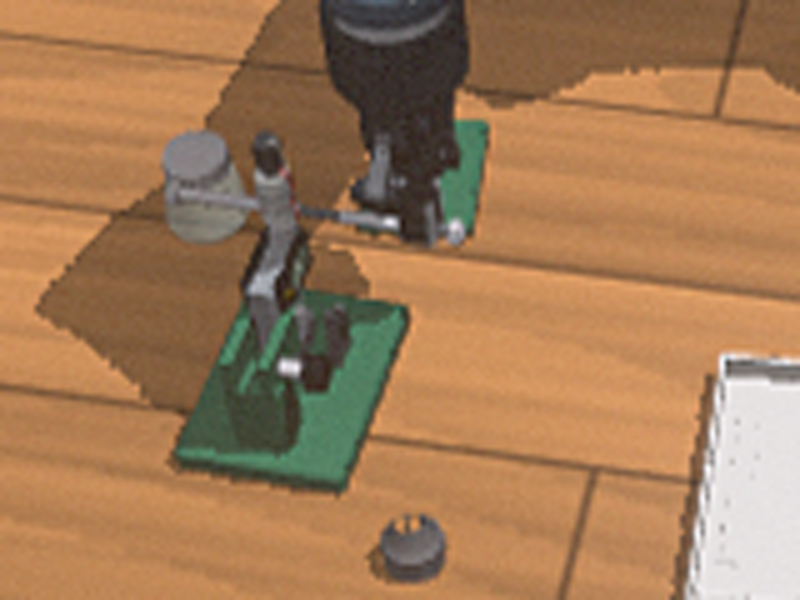

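The scene crop shows the bolt from its head at (178,193) to its nut at (457,232), in front of the salt as seen from here but above it. I'll check the tilt against the line it should follow.

Run:
```python
from h import *
c={k:np.array(v,float) for k,v in arm.camera_info("scene").items() if k in"KRt"}
s=arm.sense();p=s["position"];R=s["tcp_rot"]
for n,uv in(("head",(178,193)),("nut",(457,232)),("worn mid",(312,212))):
    q=(120+uv[0]/5,130+uv[1]/5); o,d=ray(c,q); o2=R.T@(o-p);d2=R.T@d; t=-o2[1]/d2[1]; print(n,(o2+t*d2).round(1))
```

```text
head [-145.2    0.   172.1]
nut [ 22.6   0.  169.8]
worn mid [-63.8   0.  171.2]
```

Scaled: 41 mm / 300 = 0.1367, 32 mm / 300 = 0.1067.

{"method": "jog_arm", "body": {
  "steps": [
    [[-0.0033,0.0267,0.0167],0],
    [[-0.0033,0.0667,0.04],0],
    [[-0.0033,0.1067,0.0633],0],
    [[-0.0033,0.1367,0.0667],0],
    [[-0.0033,0.1367,0.0667],0],
    [[-0.0033,0.1367,0.0667],0],
    [[-0.0033,0.1367,0.0667],0],
    [[-0.0033,0.1367,0.0667],0]
  ]
}}

```text
time: 9.88
position: [485.7, -140.6, 228.0]
tcp_rot: [[0.03, 1.0, 0.0], [1.0, -0.03, -0.0], [-0.0, 0.0, -1.0]]
ft_force: [-0.4, -0.2, -0.4]
width: 5.0
gripper_force: 55.5
```

Scaled: 4 mm / 300 = 0.0133, 3.5 mm / 300 = 0.0117.

{"method": "jog_arm", "body": {
  "steps": [
    [[0,0,0.0033],0],
    [[0,0,0.0067],0],
    [[0,0,0.01],0],
    [[0,0,0.0117],0],
    [[0,0,0.0133],0],
    [[0,0,0.0133],0],
    [[0,0,0.0133],0],
    [[0,0,0.0133],0]
  ]
}}

```text
time: 10.55
position: [486.0, -140.6, 223.7]
tcp_rot: [[0.03, 1.0, -0.0], [1.0, -0.03, -0.0], [-0.0, -0.0, -1.0]]
ft_force: [0.0, 0.3, -1.1]
width: 5.3
gripper_force: 55.5
```

Scaled: 1 mm / 300 = 0.0033, 0.5 mm / 300 = 0.0017.

{"method": "jog_arm", "body": {
  "steps": [
    [[0,0,0.0017],0],
    [[0,0,0.0033],0],
    [[0,0,0.0033],0],
    [[0,0,0.0033],0],
    [[0,0,0.0033],0],
    [[0,0,0.0033],0],
    [[0,0,0.0033],0],
    [[0,0,0.0033],0]
  ]
}}

```text
time: 11.22
position: [485.9, -140.6, 222.7]
tcp_rot: [[0.03, 1.0, -0.0], [1.0, -0.03, 0.0], [0.0, -0.0, -1.0]]
ft_force: [0.8, 0.9, -0.3]
width: 5.3
gripper_force: 55.5
```

Scaled: 1 mm / 300 = 0.0033, 0.5 mm / 300 = 0.0017.

{"method": "jog_arm", "body": {
  "steps": [
    [[0,0,0.0017],0],
    [[0,0,0.0033],0],
    [[0,0,0.0033],0],
    [[0,0,0.0033],0],
    [[0,0,0.0033],0],
    [[0,0,0.0033],0],
    [[0,0,0.0033],0],
    [[0,0,0.0033],0]
  ]
}}

```text
time: 11.88
position: [486.0, -140.6, 221.7]
tcp_rot: [[0.03, 1.0, 0.0], [1.0, -0.03, -0.0], [-0.0, 0.0, -1.0]]
ft_force: [0.1, 1.0, -0.5]
width: 5.2
gripper_force: 55.6
```

Scaled: 1 mm / 300 = 0.0033, 0.5 mm / 300 = 0.0017.

{"method": "jog_arm", "body": {
  "steps": [
    [[0,0,0.0017],0],
    [[0,0,0.0033],0],
    [[0,0,0.0033],0],
    [[0,0,0.0033],0],
    [[0,0,0.0033],0],
    [[0,0,0.0033],0],
    [[0,0,0.0033],0],
    [[0,0,0.0033],0]
  ]
}}

```text
time: 12.55
position: [486.1, -140.7, 220.9]
tcp_rot: [[0.03, 1.0, 0.0], [1.0, -0.03, -0.0], [-0.0, 0.0, -1.0]]
ft_force: [-1.1, 0.9, 3.0]
width: 5.0
gripper_force: 56.0
```

Run:
```python
from h import *
w,_=grab("wrist"); s,_=grab("scene")
a=cv2.resize(w[150:384,150:406],(400,366)); b=cv2.resize(s[140:220,150:230],(400,400),interpolation=cv2.INTER_CUBIC)
o=np.zeros((400,800,3),np.uint8);o[:366,:400]=a;o[:,400:]=b;cv2.imwrite("pics/p1.png",o); print(arm.sense()["ft_force"],arm.sense()["ft_torque"])
```

```text
[-0.97912788  1.35192652  2.05620721] [ 0.01232361  0.1112191  -0.02389452]
```

View pics/p1.png

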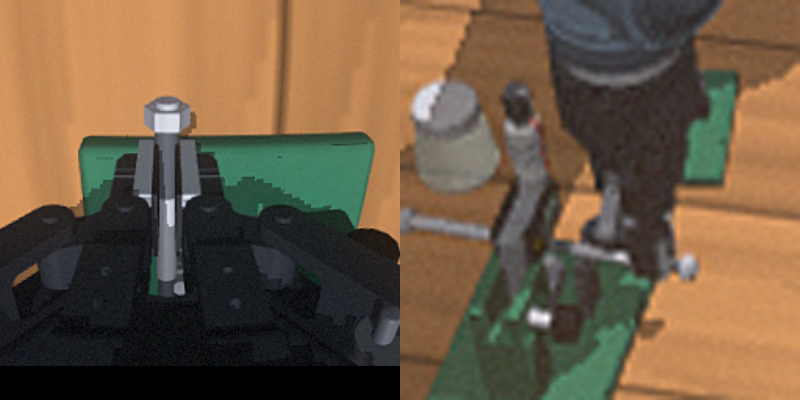

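The bolt first touched at TCP z of about 221.1, which matches the lip top, and the picture shows it over the base just before the rests. I'll raise it 1 mm and move in towards the back stop.

Scaled: 6 mm / 300 = 0.02, 4.5 mm / 300 = 0.015.

{"method": "jog_arm", "body": {
  "steps": [
    [[0,0,-0.0017],0],
    [[0,0,-0.0033],0],
    [[0,0.005,-0.0033],0],
    [[0,0.01,-0.0033],0],
    [[0,0.015,-0.0033],0],
    [[0,0.02,-0.0033],0],
    [[0,0.02,-0.0033],0],
    [[0,0.02,-0.0033],0]
  ]
}}

```text
time: 13.32
position: [491.9, -140.7, 221.4]
tcp_rot: [[0.03, 1.0, -0.0], [1.0, -0.03, 0.0], [0.0, -0.0, -1.0]]
ft_force: [0.4, 0.1, -1.0]
width: 5.1
gripper_force: 55.5
```

{"method": "jog_arm", "body": {
  "steps": [
    [[0,0.0017,0],0],
    [[0,0.0033,0],0],
    [[0,0.005,0],0],
    [[0,0.005,0],0],
    [[0,0.005,0],0],
    [[0,0.005,0],0],
    [[0,0.005,0],0],
    [[0,0.005,0],0]
  ]
}}

```text
time: 13.98
position: [493.3, -140.8, 221.6]
tcp_rot: [[0.03, 1.0, -0.001], [1.0, -0.03, 0.0], [0.0, -0.001, -1.0]]
ft_force: [-1.4, -0.7, -0.7]
width: 4.9
gripper_force: 55.5
```

Scaled: 1 mm / 300 = 0.0033, 0.5 mm / 300 = 0.0017.

{"method": "jog_arm", "body": {
  "steps": [
    [[0,0.0017,0],0],
    [[0,0.0033,0],0],
    [[0,0.0033,0],0],
    [[0,0.0033,0],0],
    [[0,0.0033,0],0],
    [[0,0.0033,0],0],
    [[0,0.0033,0],0],
    [[0,0.0033,0],0]
  ]
}}

```text
time: 14.65
position: [494.1, -140.8, 221.4]
tcp_rot: [[0.03, 1.0, -0.002], [1.0, -0.03, 0.0], [0.0, -0.002, -1.0]]
ft_force: [-4.7, -1.1, -0.1]
width: 5.1
gripper_force: 55.7
```

Scaled: 1 mm / 300 = 0.0033, 0.5 mm / 300 = 0.0017.

{"method": "jog_arm", "body": {
  "steps": [
    [[0,0.0017,0],0],
    [[0,0.0033,0],0],
    [[0,0.0033,0],0],
    [[0,0.0033,0],0],
    [[0,0.0033,0],0],
    [[0,0.0033,0],0],
    [[0,0.0033,0],0],
    [[0,0.0033,0],0]
  ]
}}

```text
time: 15.32
position: [494.8, -140.8, 221.2]
tcp_rot: [[0.03, 1.0, -0.003], [1.0, -0.03, 0.001], [0.001, -0.003, -1.0]]
ft_force: [-6.3, -0.6, 0.2]
width: 5.1
gripper_force: 56.1
```

Back stop contact came at x of about 493.4. I'll back off slightly and lower.

Scaled: -1.9 mm / 300 = -0.0063, 1.5 mm / 300 = 0.005.

{"method": "jog_arm", "body": {
  "steps": [
    [[0,-0.0033,0],0],
    [[0,-0.0063,0],0],
    [[0,-0.0063,0],0],
    [[0,-0.0063,0.0017],0],
    [[0,-0.0063,0.0033],0],
    [[0,-0.0063,0.005],0],
    [[0,-0.0063,0.005],0],
    [[0,-0.0063,0.005],0]
  ]
}}

```text
time: 15.98
position: [493.6, -140.9, 220.3]
tcp_rot: [[0.03, 1.0, 0.0], [1.0, -0.03, -0.0], [-0.0, 0.0, -1.0]]
ft_force: [-3.3, 0.8, 1.4]
width: 5.1
gripper_force: 55.8
```

Scaled: 0.8 mm / 300 = 0.0027, 0.4 mm / 300 = 0.0013.

{"method": "jog_arm", "body": {
  "steps": [
    [[0,0,0.0013],0],
    [[0,0,0.0027],0],
    [[0,0,0.0027],0],
    [[0,0,0.0027],0],
    [[0,0,0.0027],0],
    [[0,0,0.0027],0],
    [[0,0,0.0027],0],
    [[0,0,0.0027],0]
  ]
}}

```text
time: 16.65
position: [493.6, -140.9, 219.4]
tcp_rot: [[0.03, 1.0, 0.0], [1.0, -0.03, -0.0], [-0.0, 0.0, -1.0]]
ft_force: [-3.2, -0.8, 1.2]
width: 4.9
gripper_force: 55.8
```

Scaled: 0.6 mm / 300 = 0.002, -0.5 mm / 300 = -0.0017.

{"method": "jog_arm", "body": {
  "steps": [
    [[0,-0.001,0],0],
    [[0,-0.0017,0],0],
    [[0,-0.0017,0.001],0],
    [[0,-0.0017,0.002],0],
    [[0,-0.0017,0.002],0],
    [[0,-0.0017,0.002],0],
    [[0,-0.0017,0.002],0],
    [[0,-0.0017,0.002],0]
  ]
}}

```text
time: 17.32
position: [493.2, -140.9, 219.0]
tcp_rot: [[0.03, 1.0, 0.001], [1.0, -0.03, -0.0], [-0.0, 0.001, -1.0]]
ft_force: [-1.3, -0.1, 1.2]
width: 5.1
gripper_force: 55.8
```

Scaled: 0.6 mm / 300 = 0.002, 0.3 mm / 300 = 0.001.

{"method": "jog_arm", "body": {
  "steps": [
    [[0,0,0.001],0],
    [[0,0,0.002],0],
    [[0,0,0.002],0],
    [[0,0,0.002],0],
    [[0,0,0.002],0],
    [[0,0,0.002],0],
    [[0,0,0.002],0],
    [[0,0,0.002],0]
  ]
}}

```text
time: 17.98
position: [493.1, -140.9, 218.3]
tcp_rot: [[0.03, 1.0, 0.0], [1.0, -0.03, -0.0], [-0.0, 0.0, -1.0]]
ft_force: [-0.6, 1.3, 2.7]
width: 5.3
gripper_force: 55.9
```

The bolt is down on the anvil and rests. Releasing it.

{"method": "jog_arm", "body": {
  "steps": [
    [[0,0,0],0],
    [[0,0,0],0],
    [[0,0,0],0],
    [[0,0,0],0],
    [[0,0,0],0],
    [[0,0,0],0],
    [[0,0,0],0],
    [[0,0,0],0]
  ],
  "fingers": 30
}}

```text
time: 18.65
position: [493.1, -140.8, 218.2]
tcp_rot: [[0.03, 1.0, 0.0], [1.0, -0.03, 0.0], [0.0, 0.0, -1.0]]
ft_force: [-0.6, 0.1, -0.0]
width: 30.2
gripper_force: 0.0
```

Scaled: -150 mm / 300 = -0.5, -140 mm / 300 = -0.4667.

{"method": "jog_arm", "body": {
  "steps": [
    [[0,0,-0.0167],0],
    [[0,0,-0.05],0],
    [[0,0,-0.1167],0],
    [[0,0,-0.2167],0],
    [[0,0,-0.3167],0],
    [[0,0,-0.4],0],
    [[0,0,-0.4667],0],
    [[0,0,-0.5],0]
  ]
}}

```text
time: 19.32
position: [493.6, -141.1, 372.6]
tcp_rot: [[0.03, 1.0, 0.006], [1.0, -0.03, -0.003], [-0.003, 0.006, -1.0]]
ft_force: [0.4, -0.7, 0.2]
width: 30.2
gripper_force: 0.0
```

Scaled: -150 mm / 300 = -0.5, -140 mm / 300 = -0.4667.

{"method": "jog_arm", "body": {
  "steps": [
    [[-0.0667,0,0],0],
    [[-0.1833,-0.0333,0],0],
    [[-0.3,-0.0667,0],0],
    [[-0.4,-0.1,0],0],
    [[-0.4667,-0.1167,0],0],
    [[-0.5,-0.1333,0],0],
    [[-0.5,-0.1333,0],0],
    [[-0.5,-0.1333,0],0]
  ]
}}

```text
time: 19.98
position: [448.4, -289.2, 367.9]
tcp_rot: [[0.031, 1.0, -0.0], [1.0, -0.031, 0.001], [0.001, -0.0, -1.0]]
ft_force: [-0.3, 0.5, 0.3]
width: 30.0
gripper_force: 0.0
```

Run:
```python
from h import *
import pickle
w,c=grab("wrist"); s=arm.sense(); pickle.dump((w,c),open("v1.pkl","wb"))
print(s["position"],s["tcp_rot"][:,0],s["joints"].round(3),s["ft_force"],s["ft_torque"],s["width"])
for n,q in(("anvil",(492,-202,48)),("knob",(492,-202,184)),("nut",(494.4,-122,51)),("head",(489.4,-290,51))): print(n,proj(c,q,True).round(0))
cv2.imwrite("pics/v1.png",cv2.resize(w[0:300,100:500],(800,600),interpolation=cv2.INTER_CUBIC))
```

```text
[ 448.70773286 -288.70063996  367.95148091] [2.94660108e-02 9.99565378e-01 8.99852732e-04] [-0.784  0.009  1.887  0.     1.246 -0.755] [-0.64580349  1.40637238 -0.50219596] [0.03401986 0.00163234 0.03324838] 29.661244004630586
anvil [298.  94.]
knob [334.  87.]
nut [298.  14.]
head [296. 182.]
```

Run:
```python
from h import *
import pickle
w,c=pickle.load(open("v1.pkl","rb")); s,_=grab("scene")
a=cv2.resize(w[0:200,240:390],(450,600),interpolation=cv2.INTER_CUBIC); b=cv2.resize(s[140:225,140:225],(350,350),interpolation=cv2.INTER_CUBIC)
o=np.zeros((600,800,3),np.uint8);o[:,:450]=a;o[:350,450:]=b;cv2.imwrite("pics/v2.png",o)
```

```text
(no output)
```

View pics/v2.png

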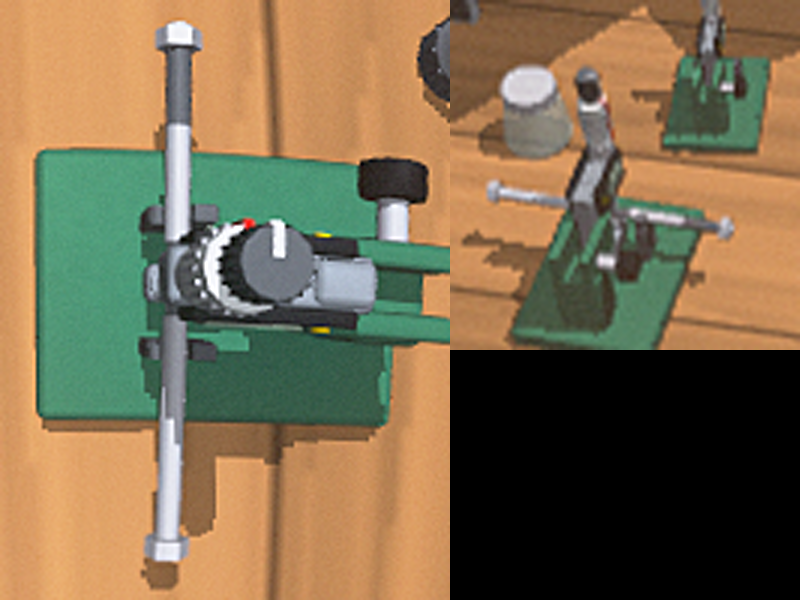

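The bolt lies in both rests, running from the nut at (178,38) to the head at (167,548) under the spindle. The knob's top centre is at crop (277,265), with its white mark at (279,235) and the red thimble mark at (249,224). Next I'll work out the knob position and the bolt's centring.

Run:
```python
from h import *
import pickle
w,c=pickle.load(open("v1.pkl","rb")); w2,c2=pickle.load(open("w2.pkl","rb"))
f=lambda u,v:(240+u/3,v/3)
n=onz(c,f(178,38),54,True);h=onz(c,f(167,548),54,True);print(n,h,"mid",h+(n-h)*88/168,np.degrees(np.arctan2(*(n-h)[1::-1])), np.linalg.norm(n-h))
k2=(180+452/2.6667,298/2.6667)
for z in(180,184): print(onz(c,f(277,265),z,True),onz(c2,k2,z,True))
print(cross([ray(c,f(277,265),True),ray(c2,k2,True)]))
# knob disc circle estimate: dark-gray top face region
```

```text
[ 495.12083618 -121.6517561    54.        ] [ 488.45279688 -289.74599154   54.        ] mid [ 491.94557937 -201.69663012   54.        ] 87.72835575661198 168.2264388757798
[ 492.29448414 -202.49160249  180.        ] [ 492.14706868 -201.58890385  180.        ]
[ 491.26274502 -202.67869798  184.        ] [ 490.90159451 -201.27187079  184.        ]
(array([ 494.08152981, -202.14482881,  173.46061065]), [0.10494045454143688, 0.1049404545413687])
```

The bolt's middle is within 1 mm of the spindle axis. I'll go over the knob and wind the wrist back to near its lower limit, to leave the whole turn available.

Scaled: 88 mm / 300 = 0.2933, 78 mm / 300 = 0.26, -0.96 rad / 6.2832 = -0.1528.

{"method": "jog_arm", "body": {
  "steps": [
    [[0.0267,0.0133,-0.05],-0.0191],
    [[0.0733,0.0333,-0.1],-0.0382],
    [[0.12,0.0533,-0.1],-0.0573],
    [[0.1667,0.0767,-0.1],-0.0764],
    [[0.2133,0.0967,-0.1],-0.0955],
    [[0.26,0.1167,-0.1],-0.1146],
    [[0.2933,0.1333,-0.1],-0.1337],
    [[0.2933,0.1333,-0.1],-0.1528]
  ]
}}

```text
time: 20.75
position: [492.1, -199.7, 398.1]
tcp_rot: [[-0.808, 0.59, 0.0], [0.59, 0.808, 0.001], [0.0, 0.001, -1.0]]
ft_force: [-0.0, -1.1, -0.0]
width: 29.9
gripper_force: 0.0
```

Scaled: -0.96 rad / 6.2832 = -0.1528.

{"method": "jog_arm", "body": {
  "steps": [
    [[0,0,0],-0.0191],
    [[0,0,0],-0.0382],
    [[0,0,0],-0.0573],
    [[0,0,0],-0.0764],
    [[0,0,0],-0.0955],
    [[0,0,0],-0.1146],
    [[0,0,0],-0.1337],
    [[0,0,0],-0.1528]
  ]
}}

```text
time: 21.42
position: [491.5, -201.3, 398.1]
tcp_rot: [[-0.947, -0.321, -0.0], [-0.321, 0.947, 0.0], [0.0, 0.0, -1.0]]
ft_force: [-0.9, 0.2, 0.1]
width: 30.2
gripper_force: 0.0
```

Scaled: -0.28 rad / 6.2832 = -0.0446.

{"method": "jog_arm", "body": {
  "steps": [
    [[0,0,0],-0.0191],
    [[0,0,0],-0.0382],
    [[0,0,0],-0.0446],
    [[0,0,0],-0.0446],
    [[0,0,0],-0.0446],
    [[0,0,0],-0.0446],
    [[0,0,0],-0.0446],
    [[0,0,0],-0.0446]
  ]
}}

```text
time: 22.08
position: [496.4, -194.9, 398.1]
tcp_rot: [[-0.832, -0.554, -0.005], [-0.554, 0.832, -0.007], [0.008, -0.003, -1.0]]
ft_force: [-0.3, -0.2, 0.3]
width: 30.4
gripper_force: 0.0
```

```bash
cat >> h.py <<'E'
AX=np.array([491.5,-202.0])
def marks(w,c,ztop,box=40):
    """world angles of the red mark (on cylinder r 9.5) and the white mark (on the knob top)"""
    k=proj(c,(*AX,ztop),True); h=cv2.cvtColor(w,cv2.COLOR_BGR2HSV); g=np.zeros(h.shape[:2],np.uint8)
    u,v=k.astype(int); sl=(slice(max(v-box,0),v+box),slice(max(u-box,0),u+box)); g[sl]=1
    red=(((h[...,0]<6)|(h[...,0]>174))&(h[...,1]>150)&(h[...,2]>80))&(g>0)
    out={"n":int(red.sum())}
    if red.any():
        v_,u_=np.nonzero(red); o,d=ray(c,(u_.mean(),v_.mean()),True)
        e=o[:2]-AX; a,b,q=d[:2]@d[:2],2*e@d[:2],e@e-9.5**2; D=b*b-4*a*q
        t=(-b-np.sqrt(max(D,0)))/2/a if D>=0 else -b/2/a
        X=o+t*d; out["red"]=(X.round(1).tolist(),float(np.arctan2(*(X[:2]-AX)[::-1]).round(2)))
    # top face: pixels within 6 mm of the centre
    yy,xx=np.nonzero(g); P=np.array([onz(c,(x,y),ztop,True)[:2] for x,y in zip(xx,yy)])
    r=np.linalg.norm(P-AX,axis=1); s=(r<7); val=h[yy[s],xx[s],2].astype(int); sat=h[yy[s],xx[s],1]
    m=(val>190)&(sat<60)
    if m.any(): X=P[s][m]; X0=X.mean(0); out["white"]=(X0.round(1).tolist(),int(m.sum()),float(np.arctan2(*(X0-AX)[::-1]).round(2)))
    return out
E
python3 - <<'E'
from h import *
import pickle
s=arm.sense(); print(s["position"],s["tcp_rot"][:,0],s["joints"].round(3))
for n in("v1","w2"):
    w,c=pickle.load(open(n+".pkl","rb")); print(n,marks(w,c,182))
E
```

```text
[ 496.4058946  -194.87539702  398.09309359] [-0.83241078 -0.55410259  0.00791265] [-0.586 -0.023  1.861 -0.009  1.303 -2.741]
v1 {'n': 10, 'red': ([483.9, -196.3, 194.1], 2.5), 'white': ([491.9, -198.1], 44, 1.46)}
w2 {'n': 11, 'red': ([488.9, -192.9, 169.3], 1.85), 'white': ([492.1, -198.3], 28, 1.41)}
```

The last joint ran up to its limit, so I'll back off from it at once.

Scaled: 0.2 rad / 6.2832 = 0.0318.

{"method": "jog_arm", "body": {
  "steps": [
    [[0,0,0],0.0159],
    [[0,0,0],0.0318],
    [[0,0,0],0.0318],
    [[0,0,0],0.0318],
    [[0,0,0],0.0318],
    [[0,0,0],0.0318],
    [[0,0,0],0.0318],
    [[0,0,0],0.0318]
  ]
}}

```text
time: 22.75
position: [496.4, -194.9, 398.1]
tcp_rot: [[-0.926, -0.378, -0.005], [-0.378, 0.926, -0.007], [0.007, -0.005, -1.0]]
ft_force: [-0.3, 1.0, 0.5]
width: 30.0
gripper_force: 0.0
```

Run:
```python
from h import *
s=arm.sense(); print(s["position"],s["tcp_rot"].round(4).tolist(),s["joints"].round(3))
d=np.r_[491.5,-202.0,340]-s["position"]; print("tool shift",(s["tcp_rot"].T@d).round(1))
```

```text
[ 496.42481754 -194.91913763  398.12360803] [[-0.9257, -0.3783, -0.0047], [-0.3783, 0.9257, -0.0072], [0.0071, -0.0049, -1.0]] [-0.586 -0.023  1.861 -0.009  1.303 -2.542]
tool shift [ 6.8 -4.4 58.2]
```

Scaled: 30 mm / 300 = 0.1, 6.8 mm / 300 = 0.0227.

{"method": "jog_arm", "body": {
  "steps": [
    [[0.01,-0.0067,0],0],
    [[0.0227,-0.0147,0],0],
    [[0.0227,-0.0147,0.0167],0],
    [[0.0227,-0.0147,0.05],0],
    [[0.0227,-0.0147,0.0833],0],
    [[0.0227,-0.0147,0.1],0],
    [[0.0227,-0.0147,0.1],0],
    [[0.0227,-0.0147,0.1],0]
  ]
}}

```text
time: 23.42
position: [491.6, -201.6, 367.3]
tcp_rot: [[-0.926, -0.378, -0.006], [-0.378, 0.926, -0.006], [0.008, -0.004, -1.0]]
ft_force: [0.4, 0.9, 0.1]
width: 29.7
gripper_force: 0.0
```

Run:
```python
from h import *
w,c=grab("wrist"); s=arm.sense(); print(s["position"],s["joints"].round(3))
import pickle; pickle.dump((w,c),open("k1.pkl","wb"))
d=np.r_[491.5,-202.0,340]-s["position"]; print("tool shift",(s["tcp_rot"].T@d).round(1))
k=proj(c,(*AX,184),True);print(k,marks(w,c,184,60))
# knob centroid: dark, low-saturation blob near k -> top face grey level
g=cv2.cvtColor(w,6);u,v=k.astype(int);print(g[v-40:v+41:5,u-40:u+41:5])
```

```text
[ 491.71770555 -201.73457167  368.03617521] [-0.601  0.004  1.892 -0.009  1.246 -2.557]
tool shift [ 0.1 -0.  28. ]
[258.26291521 245.72330297] {'n': 9, 'red': ([483.2, -197.3, 180.1], 2.63), 'white': ([493.3, -198.9], 23, 1.04)}
[[ 77  76  74  73  77  37  92 105 105  82 103  72 127 123 124 152 226]
 [ 75  75  73  79 113  36  78 104  99  88  91 122 126 122  98 168 166]
 [ 82  79  43  46  30  50 115  96 105  83 223 130 119 122 174 170 163]
 [ 77  48  42 106  47 173 151 178 179 181 246  97 119 109 172 170 166]
 [ 76  53  70  19  45 185 182  18  44  47 228 131 103 126  96 139 174]
 [ 63  44 126  48 168 183  13  32  38  45  24 102 115 163 161 150 109]
 [ 42  62  32  45 155 156  32  42  67  54  38 122 153 152 156 160 158]
 [ 79  87  32 102 181 183  59  78  72  76  67 111 150 160  49  76 101]
 [ 81  60  40 149 183 186  72  75  74  67  67 163 143 157  32  83  81]
 [ 78  32  23  73 152 164  32  76  74  64 195 164 160 167  41  82  87]
 [ 86  33  22  78  43 119 254 223  86  38  38 120 155 149  32  84  82]
 [ 86  40  18 116 117 118 137 224 128  59  46 164 150 140  37  63  79]
 [ 79  39  18  62 120 172 161 158  42  54  43 158 155 117  37  19  79]
 [ 36  40  20 140 109 153 162 159 179  29 159 156 158 110  41  35  82]
 [ 43  42  14 156 155 156 152 151 158 164 163 108  95  58  25  49 141]
 [ 42  29  63 153 157 156 157 156 154 159 159  98  47  58  30  49 149]
 [ 41  33 135 150 147 152 155 158 160 158 155  92  75  87  26  47  31]]
```

The knob is centred between the fingers. I'll descend and close.

Scaled: 28 mm / 300 = 0.0933, 26 mm / 300 = 0.0867.

{"method": "jog_arm", "body": {
  "steps": [
    [[0,0,0.0167],0],
    [[0,0,0.04],0],
    [[0,0,0.0667],0],
    [[0,0,0.0867],0],
    [[0,0,0.0933],0],
    [[0,0,0.0933],0],
    [[0,0,0.0933],0],
    [[0,0,0.0933],0]
  ]
}}

```text
time: 24.13
position: [491.7, -202.1, 340.5]
tcp_rot: [[-0.926, -0.378, -0.004], [-0.378, 0.926, -0.008], [0.007, -0.005, -1.0]]
ft_force: [0.2, 0.6, -0.1]
width: 30.0
gripper_force: 0.0
```

{"method": "jog_arm", "body": {
  "steps": [
    [[0,0,0],0],
    [[0,0,0],0],
    [[0,0,0],0],
    [[0,0,0],0],
    [[0,0,0],0],
    [[0,0,0],0],
    [[0,0,0],0],
    [[0,0,0],0]
  ],
  "fingers": 11
}}

```text
time: 24.8
position: [491.5, -201.5, 340.8]
tcp_rot: [[-0.926, -0.378, -0.005], [-0.378, 0.926, -0.005], [0.007, -0.003, -1.0]]
ft_force: [-2.6, 5.1, 5.3]
width: 12.2
gripper_force: 42.3
```

Run:
```python
from h import *
s=arm.sense(); print(s["position"],s["ft_force"],s["ft_torque"],s["width"],s["joints"].round(3))
```

```text
[ 491.53616905 -201.45297506  340.79386312] [-2.64010293  5.08024715  5.26070487] [ 0.77217038  0.38103932 -0.04637266] 12.166689406352226 [-0.601  0.036  1.913 -0.008  1.194 -2.557]
```

Gripped, with small residual forces from the closing. I'll relieve them with a small shift.

Scaled: 0.6 mm / 300 = 0.002, -0.3 mm / 300 = -0.001.

{"method": "jog_arm", "body": {
  "steps": [
    [[0,0.002,-0.001],0],
    [[0,0.002,-0.001],0],
    [[0,0.002,-0.001],0],
    [[0,0.002,-0.001],0],
    [[0,0.002,-0.001],0],
    [[0,0.002,-0.001],0],
    [[0,0.002,-0.001],0],
    [[0,0.002,-0.001],0]
  ]
}}

```text
time: 25.47
position: [491.4, -201.2, 340.8]
tcp_rot: [[-0.926, -0.378, -0.005], [-0.378, 0.926, -0.006], [0.007, -0.004, -1.0]]
ft_force: [-1.9, 4.1, 5.6]
width: 12.1
gripper_force: 42.4
```

Run:
```python
from h import *
s=arm.sense(); print(s["position"],s["ft_force"],"tool",s["tcp_rot"].T@s["ft_force"],s["ft_torque"],s["width"],s["gripper_force"])
```

```text
[ 491.35955388 -201.23971967  340.77952571] [-1.92739005  4.14164533  5.62219458] tool [ 0.25795407  4.53977679 -5.63923902] [ 0.92024198  0.41057987 -0.00343881] 12.147913977011513 42.399768233299255
```

Scaled: 1 mm / 300 = 0.0033, -0.6 mm / 300 = -0.002.

{"method": "jog_arm", "body": {
  "steps": [
    [[0,0.0017,-0.001],0],
    [[0,0.0033,-0.002],0],
    [[0,0.0033,-0.002],0],
    [[0,0.0033,-0.002],0],
    [[0,0.0033,-0.002],0],
    [[0,0.0033,-0.002],0],
    [[0,0.0033,-0.002],0],
    [[0,0.0033,-0.002],0]
  ]
}}

```text
time: 26.13
position: [490.9, -200.6, 341.0]
tcp_rot: [[-0.926, -0.378, -0.004], [-0.378, 0.926, -0.008], [0.007, -0.005, -1.0]]
ft_force: [1.3, 0.7, -0.6]
width: 12.0
gripper_force: 41.9
```

Run:
```python
from h import *
s=arm.sense(); print(s["position"],s["ft_force"],"tool",s["tcp_rot"].T@s["ft_force"],s["ft_torque"],s["width"],s["gripper_force"])
```

```text
[ 490.94853801 -200.57194749  340.98708074] [ 1.31963554  0.69537395 -0.6281995 ] tool [-1.48886343  0.14863299  0.61709919] [ 0.04531392 -0.18614185 -0.10163693] 11.999609108036912 41.86721920967102
```

The forces are near zero now. Starting the turn with the hand sinking 1.59 mm per rad.

Scaled: 0.64 mm / 300 = 0.0021, 0.56 mm / 300 = 0.0019, 0.05 rad / 6.2832 = 0.008.

{"method": "jog_arm", "body": {
  "steps": [
    [[0,0,0.0003],0.008],
    [[0,0,0.0005],0.0159],
    [[0,0,0.0008],0.0239],
    [[0,0,0.0011],0.0318],
    [[0,0,0.0013],0.0398],
    [[0,0,0.0016],0.0477],
    [[0,0,0.0019],0.0557],
    [[0,0,0.0021],0.0637]
  ]
}}

```text
time: 26.8
position: [490.9, -200.5, 340.3]
tcp_rot: [[-1.0, 0.015, -0.005], [0.015, 1.0, -0.007], [0.005, -0.007, -1.0]]
ft_force: [0.4, 1.2, -0.6]
width: 11.5
gripper_force: 41.9
```

```bash
cat > st.py <<'E'
from h import *
s=arm.sense();R=s["tcp_rot"]; print(s["time"],s["position"].round(2),"toolF",(R.T@s["ft_force"]).round(1),"T",(R.T@s["ft_torque"]).round(3),"q6",s["joints"][5].round(3),"w",round(s["width"],1))
E
python3 st.py
```

```text
26.8 [ 490.9  -200.49  340.31] toolF [-0.4  1.2  0.5] T [-0.161 -0.178 -0.003] q6 -2.153 w 11.5
```

Scaled: 1.02 mm / 300 = 0.0034, 0.64 mm / 300 = 0.0021, 0.64 rad / 6.2832 = 0.1019.

{"method": "jog_arm", "body": {
  "steps": [
    [[0,0,0.0004],0.0127],
    [[0,0,0.0008],0.0255],
    [[0,0,0.0013],0.0382],
    [[0,0,0.0017],0.0509],
    [[0,0,0.0021],0.0637],
    [[0,0,0.0025],0.0764],
    [[0,0,0.003],0.0891],
    [[0,0,0.0034],0.1019]
  ]
}}

```text
time: 27.47
position: [490.9, -200.4, 339.3]
tcp_rot: [[-0.792, 0.61, -0.005], [0.61, 0.792, -0.007], [-0.001, -0.008, -1.0]]
ft_force: [0.7, 0.8, -1.6]
width: 11.9
gripper_force: 41.9
```

Scaled: 1.02 mm / 300 = 0.0034, 0.89 mm / 300 = 0.003, 0.64 rad / 6.2832 = 0.1019.

{"method": "jog_arm", "body": {
  "steps": [
    [[0,0,0.0004],0.0127],
    [[0,0,0.0008],0.0255],
    [[0,0,0.0013],0.0382],
    [[0,0,0.0017],0.0509],
    [[0,0,0.0021],0.0637],
    [[0,0,0.0025],0.0764],
    [[0,0,0.003],0.0891],
    [[0,0,0.0034],0.1019]
  ]
}}

```text
time: 28.13
position: [491.0, -200.4, 338.3]
tcp_rot: [[-0.271, 0.963, -0.004], [0.963, 0.271, -0.007], [-0.005, -0.006, -1.0]]
ft_force: [2.2, 1.7, -0.4]
width: 12.0
gripper_force: 42.0
```

```bash
python3 st.py
```

```text
28.1333 [ 490.95 -200.35  338.27] toolF [1.1 2.6 0.4] T [-0.335  0.279 -0.056] q6 -0.871 w 12.0
```

Scaled: 1.02 mm / 300 = 0.0034, 0.64 mm / 300 = 0.0021, 0.64 rad / 6.2832 = 0.1019.

{"method": "jog_arm", "body": {
  "steps": [
    [[0,0.0003,0.0004],0.0127],
    [[0,0.0007,0.0008],0.0255],
    [[0,0.001,0.0013],0.0382],
    [[0,0.0013,0.0017],0.0509],
    [[0,0.0013,0.0021],0.0637],
    [[0,0.0013,0.0025],0.0764],
    [[0,0.0013,0.003],0.0891],
    [[0,0.0013,0.0034],0.1019]
  ]
}}

```text
time: 28.8
position: [491.3, -200.3, 337.2]
tcp_rot: [[0.358, 0.934, -0.005], [0.934, -0.358, -0.007], [-0.008, -0.002, -1.0]]
ft_force: [1.3, 1.0, -0.3]
width: 12.1
gripper_force: 42.0
```

```bash
python3 st.py
```

```text
28.8 [ 491.25 -200.28  337.21] toolF [1.4 0.8 0.3] T [0.062 0.417 0.001] q6 -0.231 w 12.1
```

Scaled: 0.64 mm / 300 = 0.0021, 0.56 mm / 300 = 0.0019, 0.4 rad / 6.2832 = 0.0637.

{"method": "jog_arm", "body": {
  "steps": [
    [[0,0,0.0003],0.008],
    [[0,0,0.0005],0.0159],
    [[0,0,0.0008],0.0239],
    [[0,0,0.0011],0.0318],
    [[0,0,0.0013],0.0398],
    [[0,0,0.0016],0.0477],
    [[0,0,0.0019],0.0557],
    [[0,0,0.0021],0.0637]
  ]
}}

```text
time: 29.47
position: [491.3, -200.3, 336.6]
tcp_rot: [[0.692, 0.722, -0.005], [0.722, -0.692, -0.007], [-0.008, 0.001, -1.0]]
ft_force: [0.6, 1.1, -0.4]
width: 11.5
gripper_force: 41.9
```

```bash
python3 st.py
```

```text
29.4667 [ 491.28 -200.3   336.61] toolF [ 1.2 -0.3  0.4] T [ 0.162  0.386 -0.052] q6 0.168 w 11.5
```

Scaled: 0.56 mm / 300 = 0.0019, 0.48 mm / 300 = 0.0016, 0.35 rad / 6.2832 = 0.0557.

{"method": "jog_arm", "body": {
  "steps": [
    [[0,0,0.0003],0.008],
    [[0,0,0.0005],0.0159],
    [[0,0,0.0008],0.0239],
    [[0,0,0.0011],0.0318],
    [[0,0,0.0013],0.0398],
    [[0,0,0.0016],0.0477],
    [[0,0,0.0019],0.0557],
    [[0,0,0.0019],0.0557]
  ]
}}

```text
time: 30.13
position: [491.3, -200.3, 336.1]
tcp_rot: [[0.897, 0.442, -0.005], [0.442, -0.897, -0.007], [-0.007, 0.004, -1.0]]
ft_force: [1.7, 1.7, -0.1]
width: 12.0
gripper_force: 41.9
```

```bash
python3 st.py
```

```text
30.1333 [ 491.31 -200.32  336.06] toolF [ 2.2 -0.8  0.1] T [0.259 0.435 0.048] q6 0.516 w 12.0
```

Scaled: 0.56 mm / 300 = 0.0019, 0.48 mm / 300 = 0.0016, 0.35 rad / 6.2832 = 0.0557.

{"method": "jog_arm", "body": {
  "steps": [
    [[0,0,0.0003],0.008],
    [[0,0,0.0005],0.0159],
    [[0,0,0.0008],0.0239],
    [[0,0,0.0011],0.0318],
    [[0,0,0.0013],0.0398],
    [[0,0,0.0016],0.0477],
    [[0,0,0.0019],0.0557],
    [[0,0,0.0019],0.0557]
  ]
}}

```text
time: 30.8
position: [491.3, -200.3, 335.6]
tcp_rot: [[0.994, 0.109, -0.004], [0.109, -0.994, -0.007], [-0.005, 0.006, -1.0]]
ft_force: [1.3, 1.2, 0.4]
width: 12.0
gripper_force: 42.0
```

```bash
python3 st.py
```

```text
30.8 [ 491.35 -200.34  335.63] toolF [ 1.4 -1.1 -0.4] T [0.418 0.365 0.016] q6 0.865 w 12.0
```

Scaled: 0.32 mm / 300 = 0.0011, 0.25 mm / 300 = 0.0008, 0.08 rad / 6.2832 = 0.0127.

{"method": "jog_arm", "body": {
  "steps": [
    [[0,0,0.0002],0.0064],
    [[0,0,0.0004],0.0127],
    [[0,0,0.0006],0.0191],
    [[0,0,0.0008],0.0255],
    [[0,0,0.0011],0.0318],
    [[0,0,0.0011],0.0318],
    [[0,0,0.0011],0.0318],
    [[0,0,0.0011],0.0318]
  ]
}}

```text
time: 31.47
position: [491.4, -200.4, 335.5]
tcp_rot: [[0.996, -0.089, -0.004], [-0.089, -0.996, -0.007], [-0.004, 0.007, -1.0]]
ft_force: [1.9, 2.6, 1.7]
width: 11.8
gripper_force: 42.2
```

```bash
python3 st.py
```

```text
31.4667 [ 491.4  -200.37  335.53] toolF [ 1.6 -2.8 -1.8] T [ 0.573  0.276 -0.036] q6 1.064 w 11.8
```

Contact shows: the sinking stopped at about 3.4 rad and fz is rising by about 2 N. I'll relieve z and turn on without sinking.

Scaled: -0.3 mm / 300 = -0.001, -0.28 mm / 300 = -0.0009, 0.4 rad / 6.2832 = 0.0637.

{"method": "jog_arm", "body": {
  "steps": [
    [[0.0003,-0.0007,-0.0005],0],
    [[0.0007,-0.001,-0.0009],0.008],
    [[0.0007,-0.001,-0.0009],0.0175],
    [[0.0007,-0.001,-0.0009],0.0286],
    [[0.0007,-0.001,-0.0009],0.0398],
    [[0.0007,-0.001,-0.0009],0.0509],
    [[0.0007,-0.001,-0.0009],0.0637],
    [[0.0007,-0.001,-0.0009],0.0637]
  ]
}}

```text
time: 32.13
position: [491.5, -200.3, 335.6]
tcp_rot: [[0.882, -0.472, -0.004], [-0.472, -0.882, -0.008], [-0.0, 0.009, -1.0]]
ft_force: [1.9, 0.5, 1.1]
width: 11.7
gripper_force: 42.0
```

```bash
python3 st.py
```

```text
32.1333 [ 491.5  -200.27  335.56] toolF [ 1.4 -1.3 -1.2] T [0.422 0.155 0.004] q6 1.467 w 11.7
```

Scaled: -0.1 mm / 300 = -0.0003, 0.4 rad / 6.2832 = 0.0637.

{"method": "jog_arm", "body": {
  "steps": [
    [[0.0003,0,-0.0003],0.008],
    [[0.0003,-0.0003,-0.0003],0.0159],
    [[0.0003,-0.0003,-0.0003],0.0239],
    [[0.0003,-0.0003,-0.0003],0.0318],
    [[0.0003,-0.0003,-0.0003],0.0398],
    [[0.0003,-0.0003,-0.0003],0.0477],
    [[0.0003,-0.0003,-0.0003],0.0557],
    [[0.0003,-0.0003,-0.0003],0.0637]
  ]
}}

```text
time: 32.8
position: [491.6, -200.3, 335.6]
tcp_rot: [[0.629, -0.777, -0.005], [-0.777, -0.629, -0.008], [0.003, 0.009, -1.0]]
ft_force: [1.6, -0.6, -0.4]
width: 12.0
gripper_force: 41.9
```

```bash
python3 st.py
```

```text
32.8 [ 491.58 -200.31  335.61] toolF [ 1.5 -0.9  0.4] T [ 0.338  0.041 -0.051] q6 1.866 w 12.0
```

Scaled: 0.35 rad / 6.2832 = 0.0557.

{"method": "jog_arm", "body": {
  "steps": [
    [[0,0,0],0.008],
    [[0,0,0],0.0159],
    [[0,0,0],0.0239],
    [[0,0,0],0.0318],
    [[0,0,0],0.0398],
    [[0,0,0],0.0477],
    [[0,0,0],0.0557],
    [[0,0,0],0.0557]
  ]
}}

```text
time: 33.47
position: [491.6, -200.3, 335.6]
tcp_rot: [[0.325, -0.946, -0.005], [-0.946, -0.325, -0.008], [0.006, 0.007, -1.0]]
ft_force: [0.8, -0.3, -0.9]
width: 11.7
gripper_force: 42.0
```

```bash
python3 st.py
```

```text
33.4667 [ 491.56 -200.33  335.61] toolF [ 0.5 -0.7  0.9] T [0.264 0.083 0.036] q6 2.215 w 11.7
```

By angle, the slip is now about 1.35 rad. I'll release, rise and check with the marks.

{"method": "jog_arm", "body": {
  "steps": [
    [[0,0,0],0],
    [[0,0,0],0],
    [[0,0,0],0],
    [[0,0,0],0],
    [[0,0,0],0],
    [[0,0,0],0],
    [[0,0,0],0],
    [[0,0,0],0]
  ],
  "fingers": 32
}}

```text
time: 34.13
position: [491.6, -200.1, 335.7]
tcp_rot: [[0.324, -0.946, -0.005], [-0.946, -0.324, -0.007], [0.005, 0.007, -1.0]]
ft_force: [-0.1, -0.9, -0.9]
width: 31.9
gripper_force: 0.0
```

{"method": "jog_arm", "body": {
  "steps": [
    [[0,0,-0.0167],0],
    [[0,0,-0.05],0],
    [[0,0,-0.0833],0],
    [[0,0,-0.1167],0],
    [[0,0,-0.1333],0],
    [[0,0,-0.1333],0],
    [[0,0,-0.1333],0],
    [[0,0,-0.1333],0]
  ]
}}

```text
time: 34.8
position: [491.7, -199.7, 375.3]
tcp_rot: [[0.324, -0.946, -0.005], [-0.946, -0.324, -0.007], [0.005, 0.007, -1.0]]
ft_force: [-0.4, -0.8, 0.1]
width: 32.1
gripper_force: 0.0
```

```bash
python3 st.py
cat > mk.py <<'E'
from h import *
import pickle
def redpx(w,c,z=170,box=45):
    k=proj(c,(490.5,-202,z),True).astype(int); h=cv2.cvtColor(w,40).astype(int)
    m=(((h[...,0]<7)|(h[...,0]>172))&(h[...,1]>140)&(h[...,2]>70)); g=np.zeros_like(m); g[max(k[1]-box,0):k[1]+box,max(k[0]-box,0):k[0]+box]=1
    n,l,s,ct=cv2.connectedComponentsWithStats((m&g).astype(np.uint8)); return [(int(s[i,4]),ct[i].round(1).tolist()) for i in range(1,n)]
def whitepx(w,c,z,rad=6.5):
    k=proj(c,(490.5,-202,z),True); H,W=w.shape[:2]; h=cv2.cvtColor(w,40)
    m=((h[...,1]<50)&(h[...,2]>185)); g=np.zeros((H,W),bool); u,v=k.astype(int); g[max(v-40,0):v+40,max(u-40,0):u+40]=1
    n,l,s,ct=cv2.connectedComponentsWithStats((m&g).astype(np.uint8)); out=[]
    for i in range(1,n):
        if s[i,4]>=6:
            P=np.array([onz(c,(x,y),z,True)[:2] for y,x in np.argwhere(l==i)]); C=P.mean(0); vx,vy,_,_=cv2.fitLine(P.astype(np.float32),2,0,.01,.01).ravel()
            out.append((int(s[i,4]),C.round(1).tolist(),float(np.arctan2(vy,vx).round(2))))
    return k.round(0).tolist(),out
E
python3 - <<'E'
from mk import *
w,c=grab("wrist"); pickle.dump((w,c),open("e1.pkl","wb"))
for n,z in(("w2",184),("v1",184),("k1",184),("e1",178.6)):
    w,c=pickle.load(open(n+".pkl","rb")); print(n,redpx(w,c),whitepx(w,c,z))
    for a,p in redpx(w,c): print("   ",[onz(c,p,q,True).round(1)[:2].tolist() for q in(150,160)])
E
```

```text
34.8 [ 491.67 -199.72  375.32] toolF [ 0.6  0.6 -0.1] T [0.009 0.024 0.045] q6 2.216 w 32.1
w2 [(13, [339.0, 99.7])] ([349.0, 113.0], [(72, [511.7, -184.4], 1.5700000524520874), (99, [479.5, -198.7], 1.3899999856948853), (59, [491.4, -196.0], -0.9700000286102295), (132, [502.3, -197.9], -0.05999999865889549), (7, [469.5, -193.8], 1.0099999904632568)])
    [[494.4, -193.7], [491.6, -193.4]]
v1 [(11, [322.7, 74.1])] ([331.0, 87.0], [(207, [474.1, -189.6], 1.5099999904632568), (20, [511.7, -194.0], 1.5499999523162842), (53, [491.4, -197.7], -1.5399999618530273), (159, [481.3, -203.1], -1.3700000047683716), (9, [473.8, -200.8], 0.7799999713897705), (194, [504.2, -204.7], -0.03999999910593033), (14, [469.4, -204.9], 1.5199999809265137), (9, [472.9, -207.2], -1.1200000047683716), (20, [496.3, -208.1], 0.4000000059604645)])
    [[493.9, -192.1], [491.6, -193.0]]
k1 [(9, [271.0, 233.7])] ([259.0, 244.0], [(9, [460.3, -192.6], -1.5099999904632568), (9, [475.3, -207.1], 1.1799999475479126), (73, [482.9, -213.8], -0.44999998807907104), (50, [477.0, -201.4], 0.7599999904632568), (131, [493.8, -212.4], 0.07000000029802322), (22, [491.5, -197.8], 1.5099999904632568), (64, [500.1, -202.6], 1.4700000286102295)])
    [[495.6, -190.7], [491.5, -192.9]]
e1 [(12, [263.2, 198.0]), (22, [263.4, 209.7])] ([258.0, 235.0], [(137, [510.6, -221.3], 0.17000000178813934), (46, [497.6, -216.9], 0.4699999988079071), (104, [503.5, -209.0], 1.5399999618530273), (24, [489.1, -215.0], -0.8999999761581421), (37, [487.5, -201.6], -0.07999999821186066), (36, [504.1, -185.9], -0.17000000178813934)])
    [[491.6, -217.0], [492.9, -220.0]]
    [[488.6, -208.8], [490.1, -212.3]]
```

The marks agree with the wrist angles. The knob turned 4.77 rad and the thimble about 3.35 rad, so the slip is about 1.4 rad (80°). The bolt is clamped and the gripper is clear, so I'm handing in.

```bash
python3 -c "
from plant import arm
print(arm.sign_off())"
```

```text
the job is handed in; nothing more can be done
None
```

I've handed the job in: the bolt lies clamped across the anvil with its worn middle under the spindle and the ratchet slipped about 80°, close to the quarter turn asked for. One doubt is that the last joint briefly read -2.741 against its -2.74 limit.

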